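Pump up the glue press

TASK

Clamp the two glued boards in the bench press: swing the release-valve lever on the pump clockwise until it is fully shut, lying along the pump block, then push the pump's spring plunger down repeatedly, with full strokes, until the steel indicator pin has popped fully out of its nut. Leave the valve shut and the plunger sprung back up; only press and push, do not touch the pin or the ram, and leave the boards, glue bottle, tub and clamp where they are.

Things in the scene. Friction and masses are not known exactly. Their poses are not given: they have to be found in the camera images.
- press: Hand-pumped glue press, fixed to the bench. Origin on the bench under the middle of its grey pump block; x points from the pump to the press frame behind it (away from the robot), y left along the block, z up. Block: 64 mm in x, 190 in y, top 75 mm high. On it from right to left: plunger (x 0, y -55), low filler plug, indicator pin (x -12, y 22), valve lever (pivot x 0, y 70).
- plunger_top (a point): Centre of the flat top of the plunger's black mushroom knob: 40 mm across, top 148 mm above the bench when up. Moves with the plunger.
- plunger_down (a joint): Plunger travel, m: 0 up, 0.020 at its hard bottom stop. Its spring gives 2 N at the top and 5 N at the bottom; pumping with the valve shut adds 6 to 10 N (up to 15 N, then the stop). A stroke counts fully only if it ends within 2 mm of the bottom and the knob then comes back to within 3 mm of the top. With the valve open strokes do nothing.
- pin: Steel indicator pin, 9 mm across, upright in a six-sided brass nut (25 mm across, top 84 mm above the bench) on the pump block. Origin: on its axis, at bench level while the pin is in. Not to be touched.
- pin_top (a point): Centre of the pin's top end; 0.5 mm above the nut's top (84.5 mm above the bench) when fully in, 104.5 mm when fully out.
- pin_out (a joint): How far the pin stands out, m: 0 in, 0.020 fully out. With the valve shut it takes 3 to 5 full strokes: the pin stays in at first, stands about 6 mm out after the last stroke but one and pops to 20 mm on the last. It stays out; further strokes do no harm.
- valve_pivot (a point): On the lever's vertical turning axis, at the height of its arm, 106 mm above the bench (31 mm above the block's top).
- valve_tip (a point): Centre of the 18 mm black ball at the end of the release-valve lever, 58 mm from the pivot, at the same height; between the hub (25 mm across, top 118 mm above the bench) and the ball runs a round 11 mm arm.
- valve_turn (a joint): Release-valve lever angle, rad: 0 fully open (arm points towards the robot, roughly -x of the press), growing clockwise seen from above to 1.4 = shut at a hard stop (arm points to +y of the press, along the block, away from the pin). Starts at 0 to 0.5. Friction: about 1.5 N at 40 mm from the pivot; it stays where it is left.
- ram: The press's steel ram with its 80 x 140 x 14 mm platen above the boards; the last 2 or 3 strokes lower it 24 mm on to them. Origin: on its axis, at bench level while up, 180 mm in +x from the press's origin. The frame round it begins 105 mm behind the block's middle, is 270 mm wide and 238 mm high; a thin steel pipe runs round its left side. Not to be touched.
- lower_board: Wood board 100 x 160 x 18 mm lying on the press's base plate. Origin: centre of its underside.
- upper_board: Wood board 90 x 150 x 22 mm lying on the lower board, under the platen. Origin: centre of its underside.
- glue_bottle: White squeeze glue bottle 48 mm across, 154 mm high, standing to the right of the pump; loose. Origin: centre of its underside.
- filler_tub: White filler tub 72 mm across, 68 mm high, standing left of the pump, a little behind it; loose. Origin: centre of its underside.
- wood_clamp: Wooden spring clamp 34 x 142 x 20 mm lying flat in front of the pump; loose. Origin: centre of its underside.

How it is judged:
By the outcome, as a careful person would: the job done as asked, in the order asked, and still so for the second after the job is handed in, with the robot touching nothing.
It also fails if it takes over 48 s, if anything falls off the work surface, if the arm or the gripper's body presses on something with over 40 N, if the wrist force passes 120 N, or if a joint passes its speed limit or range.

ROBOT

A 6-joint arm with a two-finger parallel gripper is mounted at the origin on a cart in front of the work surface, level with it; the furniture and walls round the work are solid. World frame = base frame: x ahead of the robot, y to its left, z up, the work surface at z = 0. Lengths are in mm, angles in rad, forces in N, time in s.
With the tool pointing down it reaches from about 350 to 875 mm from the base axis. Payload 4.2 kg.
Tool frame: the origin (TCP) lies midway between the tips of the shut fingers; the grasp point (between the pads) lies 19 mm behind it; z points along the fingers, y is the direction in which the jaws open and shut (so a half turn about z gives the same grasp; the last joint's range is limited). The gripper opens to 85 mm and grips with 20 to 120 N. Pads are 22 mm wide; open, the fingers measure 114 mm over their backs; the gripper's body (76 mm by 85 mm) begins 54 mm behind the grasp point. The pads swing forward as they close: fully open they stand 13 mm farther back than shut.
Start: joints at [0.259, 0.385, 0.008, 0, -1.194, -0.259], TCP at [624.979, 0.025, 231.312] pointing down, gripper open.
Joint ranges: [-3.14, 3.14], [-1.21, 2.06], [-1.07, 1.41], [-3.16, 2.05], [-2.99, -0.16], [-3.1, 3.1]. Speed limits (rad/s): [2.79, 2.79, 3.14, 3.14, 3.14, 3.14].

INTERFACE

Orientations are given as a unit quaternion [x, y, z, w].
In Python, from bench import read_state, get_image, job_done, search_frame, regions_of gives the robot as it stands.
- The arm moves only by the tool servo_tool, never from a script. Its arguments are lists of equal length, an entry for each row: "turn": the turn, a rotation vector about the world's x, y, z in rad, a list of three; "dp": the shift along the world's x, y, z in m, a list of three; "fingers": the finger opening in m, from 0 to 0.0854. In form: {"turn": [[rx, ry, rz], ...], "dp": [[tx, ty, tz], ...], "fingers": [fingers, ...]}. A call has exactly 5 rows; each row shifts and turns the pose as measured when the row begins; what a row does not reach is not made up. A row lasts 1/8 s, in which the tool goes at most 62.5 mm and 10.7 degrees, less where a joint would pass 70% of its speed; a pose out of reach is approached as far as the arm can. A call is refused whole if a number of a shift passes 0.0625 or a number of a turn 0.188, either way. A call with a gripper value outside its range is refused whole. The fingers move at their own pace and stop on an object; the grip force is fixed at half the most. Time passes only in rows, so rows that do not move let the fingers close, or fill a call up. It gives the time, the measured TCP pose, the force and the opening at its end, in the units of the state.
- read_state(): the state, without advancing time (a new reading comes with each control period).
- get_image(name): name is "scene" or "side" or "wrist"; returns a dict with "img" (384x512x3 uint8, red, green, blue), "vfov" (degrees; the focal length in pixels is half the picture's height over the tangent of half this angle, whatever the lens; pixels are square), "cx", "cy" (the principal point, pixels), "world_from_camera" (4x4, takes a point from camera to world coordinates); the wrist camera has in their place "mount" (4x4, takes a point from camera to tool coordinates, whose origin is the TCP and whose axes are the flange's). Camera axes: x right, y down, z forward; pixel columns grow to the right and rows downward; lengths in mm; the calibration is good to about 2 mm. The wrist camera is an equidistant fisheye: a pixel r from the principal point sees the ray r / f radians off the axis. A picture is of the moment at which its call begins: read the wrist's pose just before it. There is no depth.
- job_done(): hands the job in, once; it reports no verdict.
Trained networks look in the newest picture that a camera, given by its name, has taken for a name from the list of things; names that differ only in an ending like _2 or _b are one class to them, and where a whole thing is asked for, a point or a joint stands for the part that bears it (a point fixed in the world has none). Each returns a list of dicts, best first, with "score" (0 to 1); they miss things now and then, are a little off and sometimes report something else, mostly with a low value. They report only what shows in the picture. A call takes as long as a camera call.
- search_frame(query, camera): "box" ([left, top, width, height] in pixels, round what is visible of it).
- regions_of(query, camera): "region" (384x512 bool, what is visible of it) and "box" ([left, top, width, height] in pixels, round what is visible of it).
The state is a dict: "clock": time; "joints": joint angles; "joint_vel": joint speeds; "joint_efforts": joint torques, N m; "position": TCP position; "ee_rot": TCP orientation; "contact_force": force on the tool from outside, world axes, zero at the start; "wrist_torque": the same for the moment, N m; "gripper_width": finger opening in mm.
Only numpy, scipy, OpenCV 4.12 (cv2) and the standard library are available. Lean on these libraries where they do the work, as an engineer would, in place of code of your own. Each camera call takes 0.05 s, during which the arm holds its last target. There are 200 camera calls.

## Working session

There is one attempt and no reset: what is moved stays moved. The work goes in short steps, Python scripts to look and compute and a tool call to move; the robot and the scene stay as the last step left them, time stands still between calls to the robot, and variables do not carry over. Pictures are saved under pics/ and viewed, about 8 in all and at most 12, crops included, and the job is handed in when it is done.

Besides the shell and the picture viewer there is one more tool, called as name(argument=value, ...) on one line, values as JSON. servo_tool: Moves the arm, as the interface text tells. Its arguments: {"type":"object","properties":{"turn":{"type":"array","items":{"type":"array","items":{"type":"number"}}},"dp":{"type":"array","items":{"type":"array","items":{"type":"number"}}},"fingers":{"type":"array","items":{"type":"number"}}},"required":["turn","dp","fingers"]}

```bash
mkdir -p pics; ls; cat > h.py <<'E'
import numpy as np, cv2
from bench import *
def ray(im,u,v):
    f=im["img"].shape[0]/2/np.tan(np.radians(im["vfov"])/2)
    T=np.array(im["world_from_camera"]); d=T[:3,:3]@np.array([(u-im["cx"])/f,(v-im["cy"])/f,1])
    return T[:3,3],d/np.linalg.norm(d)
def onz(im,u,v,z):
    o,d=ray(im,u,v); return o+d*(z-o[2])/d[2]
def proj(im,p):
    f=im["img"].shape[0]/2/np.tan(np.radians(im["vfov"])/2)
    T=np.array(im["world_from_camera"]); c=T[:3,:3].T@(np.array(p)-T[:3,3]); return c[0]/c[2]*f+im["cx"],c[1]/c[2]*f+im["cy"]
def tri(a,pa,b,pb):
    o1,d1=ray(a,*pa);o2,d2=ray(b,*pb)
    s=np.linalg.lstsq(np.c_[d1,-d2],o2-o1,rcond=None)[0]
    p,q=o1+s[0]*d1,o2+s[1]*d2
    return (p+q)/2,np.linalg.norm(p-q)
def save(im,n): cv2.imwrite(f"pics/{n}.png",im["img"][...,::-1])
E
python3 - <<'E'
from h import *
np.set_printoptions(precision=1,suppress=True)
for c in("scene","side"):
    im=get_image(c);save(im,c+"0")
    print(c,np.array(im["world_from_camera"])[:3,3],np.array(im["world_from_camera"])[:3,2],im["vfov"])
    for q in("plunger_top","pin","pin_top","valve_tip","valve_pivot","glue_bottle","filler_tub","wood_clamp","ram"):
        print(q,[(r["box"],round(r["score"],2)) for r in search_frame(q,c)[:2]])
a=cv2.imread("pics/scene0.png");b=cv2.imread("pics/side0.png")
cv2.imwrite("pics/both.png",cv2.resize(np.vstack([a,b]),None,fx=.78,fy=.78))
E
```

```text
pics
scene [ 126.5 -843.6  851.1] [ 0.4  0.6 -0.7] 49.13677999434444
plunger_top [([243.6, 194.9, 16.3, 15.1], 0.49), ([270.1, 153.4, 55.7, 46.2], 0.45)]
pin [([195.1, 169.2, 34.4, 15.7], 0.65)]
pin_top []
valve_tip [([199.7, 172.3, 28.5, 11.3], 0.69)]
valve_pivot [([200.2, 171.7, 31.2, 12.7], 0.74)]
glue_bottle [([282.0, 231.4, 23.6, 46.7], 0.67)]
filler_tub []
wood_clamp [([169.9, 227.3, 41.0, 47.1], 0.59)]
ram [([271.8, 156.7, 50.9, 44.7], 0.92)]
side [  450.5 -1029.7   618.8] [ 0.1  0.8 -0.6] 47.72092665793439
plunger_top [([220.4, 187.3, 20.0, 18.8], 0.63)]
pin []
pin_top []
valve_tip [([204.5, 170.0, 32.1, 19.0], 0.71)]
valve_pivot [([205.1, 168.5, 28.1, 19.8], 0.39)]
glue_bottle [([235.2, 231.2, 28.9, 71.1], 0.65)]
filler_tub [([239.5, 155.4, 28.6, 37.0], 0.68), ([235.3, 229.8, 27.3, 72.6], 0.56)]
wood_clamp [([150.0, 212.7, 22.4, 48.8], 0.58)]
ram [([291.7, 183.5, 47.4, 38.0], 0.6)]
```

View pics/scene0.png

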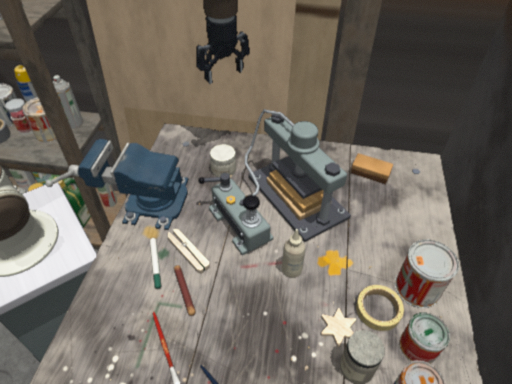

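View pics/side0.png

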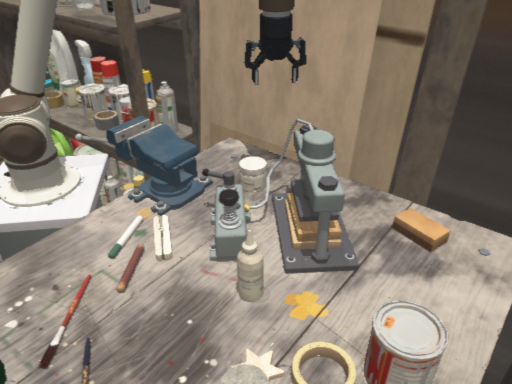

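The scene picture shows the knob at about (251,202), the valve ball at (201,181), the hub at (223,180) and the nut at (230,200). In the side picture the knob is at (229,196), the ball at (206,174) and the hub at (230,177). The vise stands to the front-left of the pump.

```bash
python3 - <<'E'
from h import *
np.set_printoptions(precision=1,suppress=True)
a=get_image("scene");b=get_image("side")
for n,pa,pb,z in(("knob",(251.5,202),(229.3,196),148),("ball",(201,181),(206,174),106),("hub",(223,180.5),(230,177),112)):
    print(n,*tri(a,pa,b,pb),onz(a,*pa,z),onz(b,*pb,z))
print("nut",onz(a,230,200,84),"bottle",onz(a,293,237,154),onz(b,249,240,154),"tub",onz(a,222,152,68),onz(b,252,165,68))
A=cv2.resize(a["img"][140:260,180:300],(384,384),interpolation=2);B=cv2.resize(b["img"][140:260,170:290],(384,384),interpolation=2)
cv2.imwrite("pics/crop1.png",np.hstack([A,B])[...,::-1])
print(read_state())
E
```

```text
knob [ 482.9 -330.8  143.4] 0.9126003177482516 [ 480.2 -334.6  148. ] [ 483.  -337.1  148. ]
ball [ 440.1 -172.2  101.9] 0.4938700328257261 [ 438.6 -175.7  106. ] [ 440.  -179.4  106. ]
hub [ 490.5 -197.5  101.1] 8.177149995093428 [ 481.2 -210.6  112. ] [ 492.6 -209.6  112. ]
nut [ 473.1 -252.8   84. ] bottle [ 492.1 -466.6  154. ] [ 505.2 -479.6  154. ] tub [559.3 -77.4  68. ] [555.6 -88.8  68. ]
{'clock': 1.1, 'joints': array([ 0.3,  0.4,  0. , -0. , -1.2, -0.3]), 'joint_vel': array([ 0., -0.,  0., -0., -0., -0.]), 'joint_efforts': array([  0. , -39.2,  18.9,   4.2,  -0. ,  -0. ]), 'position': array([625. ,   0. , 231.3]), 'ee_rot': array([ 0.7, -0.7, -0. , -0. ]), 'contact_force': array([-0.3, -0.7, -0.8]), 'wrist_torque': array([-0. , -0.1,  0. ]), 'gripper_width': 85.65861556329241}
```

View pics/crop1.png

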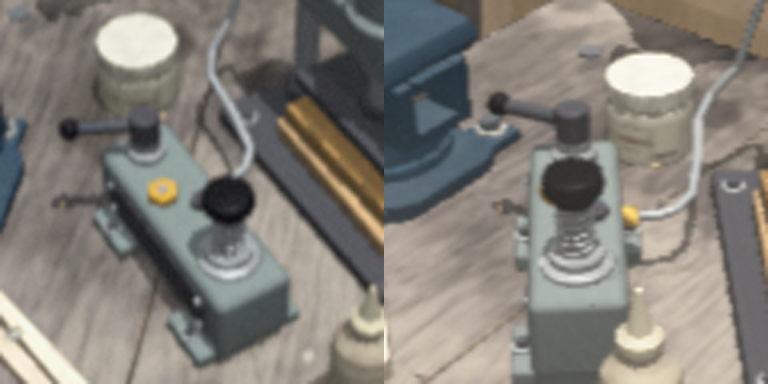

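The crop confirms the layout. The lever points away from the block, slightly tilted, and the tub stands behind-left. I'll now take sharper pixel readings: hub top (225.3,175.3) in scene and (228.8,173.2) in side.

```bash
python3 - <<'E'
from h import *
np.set_printoptions(precision=1,suppress=True)
a=get_image("scene");b=get_image("side")
for n,pa,pb,z in(("knob",(251.5,199.5),(229,192.3),148),("ball",(201.4,180.2),(206,172.3),106),("hub",(225.3,175),(228.8,173),118)):
    print(n,*tri(a,pa,b,pb),onz(a,*pa,z),onz(b,*pb,z))
print("nut",onz(a,231,199.4,84))
E
```

```text
knob [ 482.7 -331.2  152.3] 0.9161801569982642 [ 484.4 -328.5  148. ] [ 483.3 -324.2  148. ]
ball [ 440.2 -175.4  107.9] 0.3648335704446284 [ 440.8 -173.9  106. ] [ 440.2 -171.9  106. ]
hub [ 491.  -206.1  121. ] 1.274124486856797 [ 493.1 -202.9  118. ] [ 490.8 -202.1  118. ]
nut [ 476.1 -252.5   84. ]
```

```bash
python3 - <<'E'
from h import *
np.set_printoptions(precision=1,suppress=True)
a=get_image("scene");b=get_image("side")
print(tri(a,(180,160),b,(195,147)))
for z in (0,100,150,180): print(z,onz(a,180,160,z),onz(a,118,178,z),onz(b,195,147,z))
A=cv2.resize(a["img"][125:235,70:250],(640,391),interpolation=2);B=cv2.resize(b["img"][95:215,95:275],(640,427)[:2],interpolation=2)
cv2.imwrite("pics/crop2.png",cv2.resize(np.vstack([A,B]),None,fx=.73,fy=.73)[...,::-1])
E
```

```text
(array([ 418.4, -114.5,  141.9]), np.float64(1.552584284482991))
0 [475.9  30.4  -0. ] [296.   64.7   0. ] [409.5 159.4   0. ]
100 [434.9 -72.3 100. ] [276.1 -42.  100. ] [416.1 -32.8 100. ]
150 [ 414.4 -123.7  150. ] [266.1 -95.3 150. ] [ 419.4 -128.9  150. ]
180 [ 402.  -154.5  180. ] [ 260.1 -127.4  180. ] [ 421.4 -186.5  180. ]
```

View pics/crop2.png

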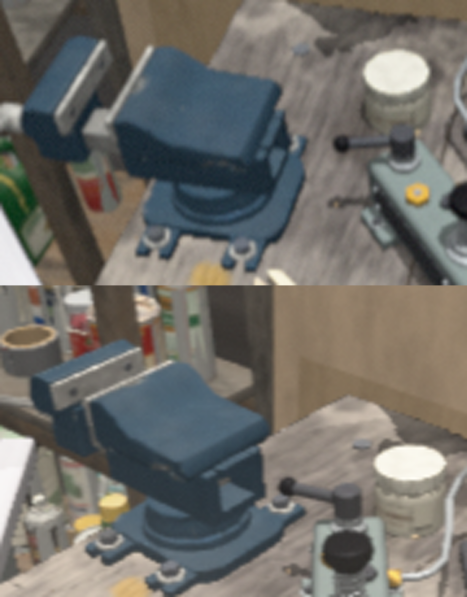

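The vise's nearest top corner is at about (418,-114,142), below the gripper body's height while pushing. The hub is at about (492,-203) and the lever's azimuth about 150°. I'll approach the lever from its right-hand, robot side.

servo_tool(turn=[[0, 0, 0], [0, 0, 0], [0, 0, 0], [0, 0, 0], [0, 0, 0]], dp=[[-0.038, -0.042, 0], [-0.038, -0.042, 0], [-0.038, -0.042, 0], [-0.038, -0.042, 0], [-0.036, -0.039, 0]], fingers=[0, 0, 0, 0, 0])

```text
clock: 1.92
position: [433.6, -209.6, 230.6]
ee_rot: [0.709, -0.705, 0.001, -0.0]
contact_force: [1.2, -1.2, -0.1]
gripper_width: -0.1
```

servo_tool(turn=[[0, 0, 0], [0, 0, 0], [0, 0, 0], [0, 0, 0], [0, 0, 0]], dp=[[0.003, 0.001, -0.03], [0, 0, -0.04], [0, 0, -0.02], [0, 0, 0], [0, 0, 0]], fingers=[0, 0, 0, 0, 0])

```text
clock: 2.55
position: [435.0, -212.0, 141.6]
ee_rot: [0.707, -0.707, 0.004, -0.002]
contact_force: [0.7, -0.5, -0.3]
gripper_width: -0.0
```

```bash
cat >> h.py <<'E'
from scipy.spatial.transform import Rotation as R
def wpose():
    s=read_state(); im=get_image("wrist"); T=np.eye(4);T[:3,:3]=R.from_quat(s["ee_rot"]).as_matrix();T[:3,3]=s["position"]
    im["T"]=T@np.array(im["mount"]); im["f"]=192/np.tan(np.radians(im["vfov"])/2); return im
def wproj(im,p):
    c=im["T"][:3,:3].T@(np.array(p)-im["T"][:3,3]); h=np.hypot(c[0],c[1]); r=im["f"]*np.arctan2(h,c[2]); return c[0]/h*r+im["cx"],c[1]/h*r+im["cy"]
def wonz(im,u,v,z):
    x,y=u-im["cx"],v-im["cy"];h=np.hypot(x,y);t=h/im["f"];d=im["T"][:3,:3]@np.array([x/h*np.sin(t),y/h*np.sin(t),np.cos(t)])
    o=im["T"][:3,3];return o+d*(z-o[2])/d[2]
E
python3 - <<'E'
from h import *
im=wpose();save(im,"w1")
for n,p in dict(hub=(492,-203,118),ball=(440.5,-173,106),knob=(484,-327,148),nut=(476,-252,84),tcp=read_state()["position"]).items(): print(n,np.round(wproj(im,p)))
print(read_state()["position"])
E
```

```text
hub [162. 240.]
ball [242. 271.]
knob [146.  27.]
nut [192. 155.]
tcp [250. 247.]
[ 434.96970861 -211.95532203  141.68411709]
```

View pics/w1.png

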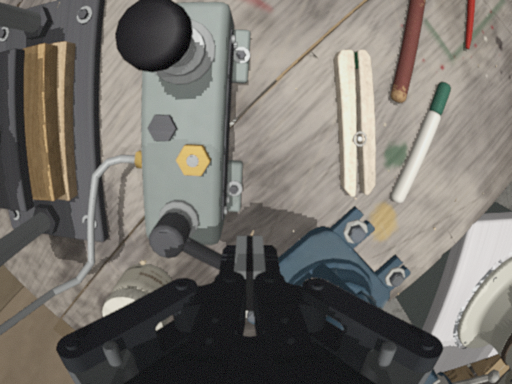

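The wrist view shows the hub top at (170,240), the knob top at (154,35) and the nut at (194,160). These agree with the estimates to within about 5 mm, and the lever runs under the fingers towards lower right.

```bash
python3 - <<'E'
from h import *
im=wpose()
for n,u,v,z in(("hub",170,240,118),("knob",154,35,148),("nut",194,160,84),("arm",212,257,106)): print(n,np.round(wonz(im,u,v,z)))
E
```

```text
hub [ 487. -203.  118.]
knob [ 480. -322.  148.]
nut [ 474. -248.   84.]
arm [ 462. -184.  106.]
```

servo_tool(turn=[[0, 0, 0], [0, 0, 0], [0, 0, 0], [0, 0, 0], [0, 0, 0]], dp=[[0, 0, -0.03], [0, 0, -0.015], [0, 0, 0], [0, 0, 0], [0, 0, 0]], fingers=[0, 0, 0, 0, 0])

```text
clock: 3.28
position: [439.2, -212.4, 101.1]
ee_rot: [0.708, -0.706, 0.009, -0.005]
contact_force: [0.7, -0.1, 0.4]
gripper_width: -0.0
```

servo_tool(turn=[[0, 0, 0], [0, 0, 0], [0, 0, 0], [0, 0, 0], [0, 0, 0]], dp=[[0.002, 0.01, -0.006], [0.004, 0.009, -0.001], [0.004, 0.01, 0], [0.006, 0.009, 0], [0.007, 0.008, 0]], fingers=[0, 0, 0, 0, 0])

```text
clock: 3.9
position: [462.9, -164.1, 94.7]
ee_rot: [0.708, -0.706, 0.009, -0.005]
contact_force: [-2.0, -1.6, 0.5]
gripper_width: -0.0
```

servo_tool(turn=[[0, 0, 0], [0, 0, 0], [0, 0, 0], [0, 0, 0], [0, 0, 0]], dp=[[0.005, 0.002, 0], [0.005, 0.001, 0], [0.004, 0, 0], [0.003, 0, 0], [0.002, 0, 0]], fingers=[0, 0, 0, 0, 0])

```text
clock: 4.53
position: [473.7, -159.9, 93.0]
ee_rot: [-0.707, 0.707, -0.0, -0.002]
contact_force: [-4.4, 0.7, 4.1]
gripper_width: -0.2
```

servo_tool(turn=[[0, 0, 0], [0, 0, 0], [0, 0, 0], [0, 0, 0], [0, 0, 0]], dp=[[0.005, 0, 0.001], [0.005, 0, 0], [0.005, 0, 0], [0.005, 0, 0], [0.006, 0, 0]], fingers=[0, 0, 0, 0, 0])

```text
clock: 5.15
position: [473.1, -159.8, 90.7]
ee_rot: [-0.703, 0.71, 0.023, -0.022]
contact_force: [-15.1, 1.2, 12.7]
gripper_width: 0.1
```

```bash
python3 - <<'E'
from h import *
s=read_state();print(s["position"],s["contact_force"],s["clock"])
im=wpose();save(im,"w2")
E
```

```text
[ 473.13887065 -159.80766323   90.66049734] [-15.12486878   1.19006797  12.65453316] 5.15
```

View pics/w2.png

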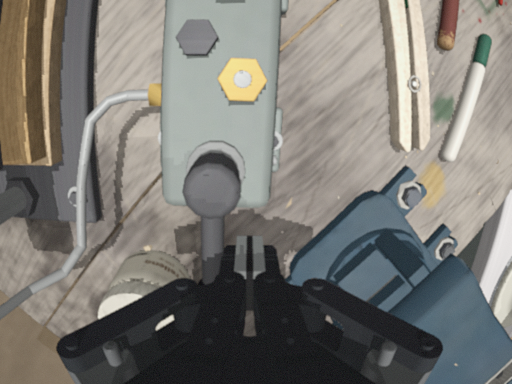

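The lever now lies along the block against its stop, with the push force up to 15 N and no further motion. I'll back off and rise.

servo_tool(turn=[[0, 0, 0], [0, 0, 0], [0, 0, 0], [0, 0, 0], [0, 0, 0]], dp=[[-0.012, 0, 0.0], [-0.008, 0, 0.01], [0, 0, 0.04], [0, -0.03, 0.05], [0, -0.06, 0.02]], fingers=[0, 0, 0, 0, 0])

```text
clock: 5.82
position: [454.3, -249.0, 215.7]
ee_rot: [-0.706, 0.708, 0.021, -0.021]
contact_force: [1.3, -0.0, -0.4]
gripper_width: -0.2
```

```bash
python3 - <<'E'
from h import *
s=read_state();print(s["position"],s["contact_force"],s["clock"])
print("turn",(R.from_quat([.70711,-.70711,0,0])*R.from_quat(s["ee_rot"]).inv()).as_rotvec())
im=wpose();save(im,"w3")
E
```

```text
[ 454.25765423 -249.0162352   215.69651986] [ 1.29341725 -0.04282136 -0.35686538] 5.825
turn [-2.76148057e-05 -5.81680963e-02  3.67058783e-03]
```

View pics/w3.png

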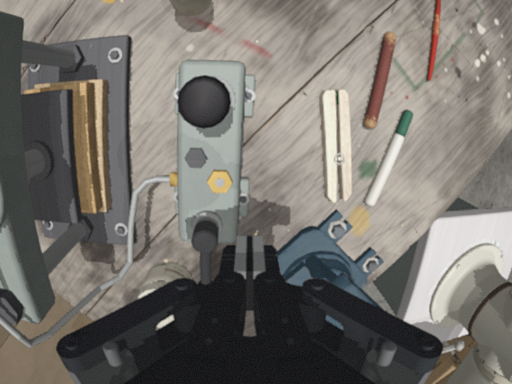

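The lever points along the block in line with its axis, and it's clear of the fingers. The knob top is at (205,102).

```bash
python3 - <<'E'
from h import *
im=wpose()
for n,u,v,z in(("knob",205,102,148),("hub",204,232,118),("nut",220,182,84)): print(n,np.round(wonz(im,u,v,z)))
E
```

```text
knob [ 482. -332.  148.]
hub [ 491. -218.  118.]
nut [ 476. -255.   84.]
```

servo_tool(turn=[[0, -0.029, 0], [0, -0.029, 0], [0, 0, 0], [0, 0, 0], [0, 0, 0]], dp=[[0.01, -0.03, 0], [0.012, -0.035, 0], [0.003, -0.01, -0.01], [0, 0, -0.015], [0, 0, -0.01]], fingers=[0, 0, 0, 0, 0])

```text
clock: 6.55
position: [480.4, -328.4, 180.2]
ee_rot: [-0.703, 0.712, -0.003, 0.003]
contact_force: [-0.1, 0.4, 0.2]
gripper_width: -0.2
```

servo_tool(turn=[[0, 0, 0], [0, 0, 0], [0, 0, 0], [0, 0, 0], [0, 0, 0]], dp=[[0.001, 0.001, -0.025], [0, 0, -0.01], [0, 0, -0.01], [0, 0, -0.008], [0, 0, -0.004]], fingers=[0, 0, 0, 0, 0])

```text
clock: 7.18
position: [480.5, -325.2, 128.0]
ee_rot: [-0.706, 0.708, -0.004, -0.0]
contact_force: [-4.0, 1.7, 11.4]
gripper_width: 0.0
```

servo_tool(turn=[[0, 0, 0], [0, 0, 0], [0, 0, 0], [0, 0, 0], [0, 0, 0]], dp=[[0, 0, -0.003], [0, 0, -0.004], [0, 0, -0.004], [0, 0, -0.005], [0, 0, -0.005]], fingers=[0, 0, 0, 0, 0])

```text
clock: 7.8
position: [480.6, -325.3, 127.7]
ee_rot: [0.71, -0.704, 0.01, 0.004]
contact_force: [-6.1, 5.2, 22.4]
gripper_width: -0.2
```

servo_tool(turn=[[0, 0, 0], [0, 0, 0], [0, 0, 0], [0, 0, 0], [0, 0, 0]], dp=[[0.001, 0, 0.015], [0, 0, 0.014], [0, 0, 0.001], [0, 0, 0], [0, 0, 0]], fingers=[0, 0, 0, 0, 0])

```text
clock: 8.43
position: [481.5, -323.5, 159.6]
ee_rot: [0.711, -0.703, 0.01, 0.004]
contact_force: [0.1, -0.8, 0.5]
gripper_width: 0.1
```

servo_tool(turn=[[0, 0, 0], [0, 0, 0], [0, 0, 0], [0, 0, 0], [0, 0, 0]], dp=[[0, 0, -0.012], [0, 0, -0.012], [0, 0, -0.008], [0, 0, -0.006], [0, 0, -0.006]], fingers=[0, 0, 0, 0, 0])

```text
clock: 9.05
position: [482.2, -323.9, 127.5]
ee_rot: [0.714, -0.7, 0.012, 0.006]
contact_force: [-10.9, 13.0, 36.4]
gripper_width: -0.4
```

servo_tool(turn=[[0, 0, 0], [0, 0, 0], [0, 0, 0], [0, 0, 0], [0, 0, 0]], dp=[[0, -0.001, 0.015], [0, 0, 0.012], [0, 0, 0], [0, 0, 0], [0, 0, 0]], fingers=[0, 0, 0, 0, 0])

```text
clock: 9.68
position: [480.5, -323.7, 151.8]
ee_rot: [0.713, -0.701, 0.009, 0.007]
contact_force: [-0.7, -0.2, -0.2]
gripper_width: 0.0
```

servo_tool(turn=[[0, 0, 0], [0, 0, 0], [0, 0, 0], [0, 0, 0], [0, 0, 0]], dp=[[0, 0, -0.012], [0, 0, -0.011], [0, 0, -0.008], [0, 0, -0.005], [0, 0, -0.004]], fingers=[0, 0, 0, 0, 0])

```text
clock: 10.3
position: [481.6, -324.3, 127.8]
ee_rot: [0.716, -0.698, 0.013, 0.009]
contact_force: [-5.7, 5.6, 19.7]
gripper_width: 0.1
```

servo_tool(turn=[[0, 0, 0], [0, 0, 0], [0, 0, 0], [0, 0, 0], [0, 0, 0]], dp=[[0, 0, 0.015], [0, 0, 0.012], [0, 0, 0], [0, 0, 0], [0, 0, 0]], fingers=[0, 0, 0, 0, 0])

```text
clock: 10.92
position: [480.2, -323.6, 152.3]
ee_rot: [0.716, -0.698, 0.011, 0.01]
contact_force: [-0.0, -0.5, 0.4]
gripper_width: -0.3
```

```bash
python3 - <<'E'
from h import *
s=read_state();print(s["position"],s["clock"])
print("turn",(R.from_quat([.70711,-.70711,0,0])*R.from_quat(s["ee_rot"]).inv()).as_rotvec())
im=wpose()
a=get_image("scene");b=get_image("side")
A=cv2.resize(a["img"][140:240,180:340],(400,250),interpolation=2);B=cv2.resize(b["img"][140:240,180:340],(400,250),interpolation=2)
W=cv2.resize(im["img"],(400,300)); W2=cv2.resize(im["img"][60:240,100:340],(400,300),interpolation=2)
cv2.imwrite("pics/m1.png",np.vstack([np.hstack([A,B]),np.hstack([W,W2])])[...,::-1])
print(wproj(im,(475,-251,84)))
E
```

```text
[ 480.23361369 -323.56000137  152.29971746] 10.925
turn [ 0.02849151  0.00141744 -0.02535691]
(np.float64(253.81014212161415), np.float64(285.5391425489482))
```

View pics/m1.png

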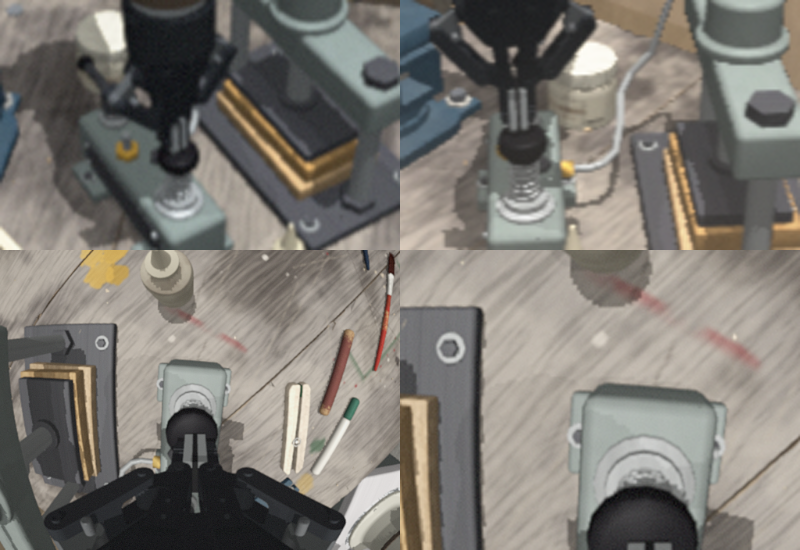

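The ram has come down on the boards and the pin appears to be standing slightly out (top-left crop, about (127,146)). I'll do two more strokes, straightening the tool first.

servo_tool(turn=[[0.028, 0, -0.025], [0, 0, 0], [0, 0, 0], [0, 0, 0], [0, 0, 0]], dp=[[0, -0.001, 0], [0, 0, -0.012], [0, 0, -0.012], [0, 0, -0.006], [0, 0, -0.006]], fingers=[0, 0, 0, 0, 0])

```text
clock: 11.7
position: [482.0, -325.7, 127.6]
ee_rot: [0.709, -0.706, 0.004, -0.0]
contact_force: [-10.4, 13.1, 39.5]
gripper_width: 0.0
```

servo_tool(turn=[[0, 0, 0], [0, 0, 0], [0, 0, 0], [0, 0, 0], [0, 0, 0]], dp=[[0, 0, 0.015], [0, 0, 0.013], [0, 0, 0], [0, 0, 0], [0, 0, 0]], fingers=[0, 0, 0, 0, 0])

```text
clock: 12.32
position: [480.2, -324.4, 153.3]
ee_rot: [0.708, -0.706, 0.001, 0.0]
contact_force: [0.1, -0.1, -0.2]
gripper_width: -0.1
```

servo_tool(turn=[[0, 0, 0], [0, 0, 0], [0, 0, 0], [0, 0, 0], [0, 0, 0]], dp=[[0, 0, -0.012], [0, 0, -0.011], [0, 0, -0.008], [0, 0, -0.005], [0, 0, -0.005]], fingers=[0, 0, 0, 0, 0])

```text
clock: 12.95
position: [481.3, -325.0, 127.7]
ee_rot: [0.711, -0.703, 0.004, 0.003]
contact_force: [-8.1, 7.9, 27.1]
gripper_width: -0.2
```

servo_tool(turn=[[0, 0, 0], [0, 0, 0], [0, 0, 0], [0, 0, 0], [0, 0, 0]], dp=[[0, 0, 0.015], [0, 0, 0.015], [0, 0, 0.03], [0, 0, 0.04], [-0.02, 0, 0.03]], fingers=[0, 0, 0, 0, 0])

```text
clock: 13.58
position: [458.5, -323.1, 254.8]
ee_rot: [0.711, -0.703, -0.002, 0.005]
contact_force: [0.1, -0.3, -0.6]
gripper_width: 0.1
```

servo_tool(turn=[[0, 0, 0], [0, 0, 0], [0, 0, 0], [0, 0, 0], [0, 0, 0]], dp=[[-0.03, 0.02, 0.02], [-0.03, 0.05, 0.02], [0, 0.06, 0.01], [0, 0.04, 0], [0, 0, 0]], fingers=[0, 0, 0, 0, 0])

```text
clock: 14.2
position: [394.6, -149.0, 303.6]
ee_rot: [0.71, -0.705, -0.004, 0.004]
contact_force: [-0.8, -0.6, -0.0]
gripper_width: -0.0
```

```bash
python3 - <<'E'
from h import *
s=read_state();print(s["position"],s["clock"],s["contact_force"])
im=wpose()
a=get_image("scene");b=get_image("side")
for n,i in(("scene",a),("side",b)):
  for d in((0,0,84.5),(0,0,104.5)): print(n,np.round(proj(i,(475.5,-251,d[2])),1))
A=cv2.resize(a["img"][140:240,180:340],(400,250),interpolation=2);B=cv2.resize(b["img"][140:240,180:340],(400,250),interpolation=2)
W=cv2.resize(im["img"],(400,300)); W2=cv2.resize(im["img"][60:240,100:340],(400,300),interpolation=2)
cv2.imwrite("pics/m2.png",np.vstack([np.hstack([A,B]),np.hstack([W,W2])])[...,::-1])
E
```

```text
[ 394.55900002 -149.04565     303.55164821] 14.2 [-0.75180904 -0.59672478 -0.01530968]
scene [230.4 199. ]
scene [230.1 193.5]
side [224.1 198.3]
side [223.7 190.6]
```

View pics/m2.png

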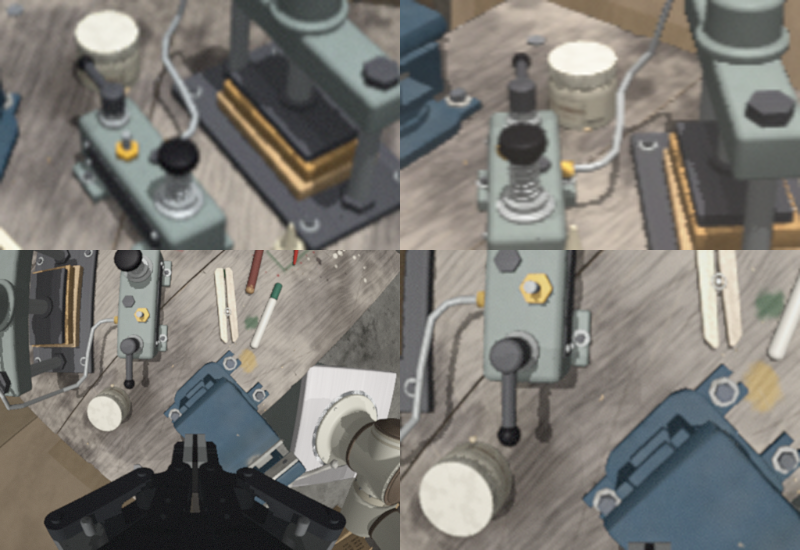

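```bash
python3 - <<'E'
from h import *
a=get_image("scene"); w=wpose()
z=lambda i,u,v,r:cv2.resize(i[v-r:v+r,u-r:u+r],(400,400),interpolation=2)
print(wproj(w,(475.5,-251,84.5)),wproj(w,(475.5,-251,104.5)))
u,v=map(int,wproj(w,(475.5,-251,90)))
cv2.imwrite("pics/z.png",np.hstack([z(a["img"],230,195,20),z(w["img"],u,v,24)])[...,::-1])
E
```

```text
(np.float64(180.9093809643061), np.float64(82.2569053632531)) (np.float64(177.23807872076105), np.float64(81.47362843791042))
```

View pics/z.png

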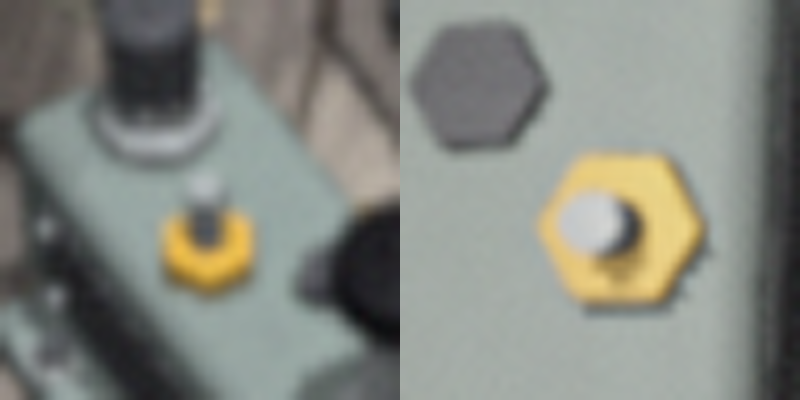

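The pin top is offset 3.6 px from the nut centre in the wrist view (3.7 predicted for 20 mm). In the scene view the offset is 5.3 px (5.5 predicted). So the pin is fully out.

```bash
python3 -c "
from bench import *
print(job_done())"
```

```text
the job is handed in; nothing more can be done
None
```

The boards are clamped: the valve is shut, the indicator pin is fully out, and the plunger has sprung back up. I handed the job in at about 14 s on the clock, with the arm well clear.

- **Valve:** I pushed the lever clockwise with the closed fingers until it stopped moving at about 15 N. In the last pictures it lies along the block.
- **Plunger:** I made five strokes, each ending at the bottom stop (tool height about 127.7 mm). Between strokes the fingers rose clear of the knob. The highest wrist force on the way down was about 40 N, with the closed finger tips on the knob.
- **Pin:** in the scene and wrist views it stands out by about the 20 mm expected. The pixel offsets were 5.3 px (5.5 expected) and 3.6 px (3.7 expected).
- **Other things:** the ram is down on the boards. I saw no sign that the tub or clamp had moved. I didn't measure either of them or the boards again, and I didn't look at the bottle again after the third stroke.

No checks failed. The position estimates differed from each other by up to about 5 mm in the first views. One later reading of the hub, taken while the tool was slightly tilted, was off by about 15 mm and I didn't use it.

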